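# Tip the lemon into the lever-lidded scrap caddy and shut its lid softly

### The arm

A 7-joint arm with a two-finger parallel gripper is mounted at the origin on a cart in front of the work surface, level with it; the furniture and walls round the work are solid. World frame = base frame: x ahead of the robot, y to its left, z up, the work surface at z = 0. Lengths are in mm, angles in rad, forces in N, time in s.
With the tool pointing down it reaches from about 425 to 1025 mm from the base axis. Payload 9.4 kg.
Tool frame: the origin (TCP) lies on the mounting face of the last link; the fingertips stand 173 mm ahead of it and the grasp point (between the pads) lies 155 mm ahead of it; z points along the fingers, y is the line along which they close (so a half turn about z gives the same grasp; the last joint's range is limited). The gripper opens to 85 mm and grips with 20 to 120 N. Pads are 22 mm wide; open, the fingers measure 114 mm over their backs; the gripper's body (76 mm by 85 mm) begins 54 mm behind the grasp point. The pads swing forward as they close: fully open they stand 13 mm farther back than shut.
Start: joints at [1.147, 0.599, -0.003, 1.599, 0.002, 0.943, -0.08], TCP at [246.419, -681.838, 404.675] pointing down, gripper open.
Joint ranges: [-2.57, 2.57], [-0.35, 1.97], [-1.29, 1.29], [0.11, 2.56], [-1.05, 4.19], [0.11, 1.86], [-2.63, 2.63]. Speed limits (rad/s): [2.22, 2.22, 3.01, 3.01, 3.14, 3.14, 3.14].

### API

Orientations are given as [roll, pitch, yaw] about the fixed x, y, z axes, in that order (R = Rz(yaw) Ry(pitch) Rx(roll)).
In Python, from cell import arm gives the robot as it stands. The module is installed in compiled form; this text tells all that it offers.
- The arm moves only by the shell command python3 -m creep 'ROWS' [OPENING]. ROWS is JSON, a list of rows, each an object of numbers: "dx", "dy", "dz": the shift along the tool's x, y, z scaled (see below); "ax", "ay", "az": the turn, a rotation vector about the tool's x, y, z scaled (see below). A call has 1 to 8 rows; each row shifts and turns the commanded pose from where the row before left it, along the tool's axes as they then stand; what a row does not reach is not made up. The controller multiplies each number of a shift by 4 cm and each number of a turn by 0.12 rad. A row lasts 1/12 s, in which the tool goes at most 41.7 mm and 7.16 degrees, less where a joint would pass 70% of its speed; a pose out of reach is approached as far as the arm can. A call with a number of a shift or a turn outside -1 to 1 is refused whole. A call with a gripper value outside its range is refused whole. OPENING is the opening in per cent of the stroke, from 0 (shut) to 100 (fully open), set as the call begins (- or left out, the last holds). The fingers move at their own pace and stop on an object; the grip force is fixed at half the most. Time passes only in rows, so rows that do not move let the fingers close. It gives the time, the measured TCP pose, the force, the opening and the grip force at its end, in the units of the state.
- arm.sense(): the state, without advancing time (a new reading comes with each control period).
- arm.grab_frame(name): name is "scene" or "top" or "wrist"; returns a dict with "color" (384x512x3 uint8, blue, green, red), "camera_matrix" (3x3 intrinsics, pixels), "distortion" ([k1, k2, p1, p2, k3] as OpenCV has them; the pictures are not rectified), "R" (3x3) and "t" (3): a world point X has camera coordinates R X + t. Camera axes: x right, y down, z forward; pixel columns grow to the right and rows downward; lengths in mm; the calibration is good to about 2 mm. A picture is of the moment at which its call begins. There is no depth.
- arm.finish_job(): hands the job in; it is judged then, once.
The state is a dict: "t": time; "qpos": joint angles; "qd": joint speeds; "joint_efforts": joint torques, N m; "position": TCP position; "tool_rot": TCP orientation; "contact_force": force on the tool from outside, world axes, zero at the start; "wrist_torque": the same for the moment, N m; "gripper_width": opening from 0.0 (shut) to 1.0 (fully open); "grasp_force": force on a finger pad.
Only numpy, scipy, OpenCV 4.12 (cv2) and the standard library are available. Lean on these libraries where they do the work, as an engineer would, in place of code of your own. Each camera call takes 0.05 s, during which the arm holds its last target. There are 200 camera calls.

### The job

The spoiled lemon lies on the chute of the scrap caddy, against the shut lid. Press the red lever pad right down with your fingertips so that the lid swings wide open and the lemon rolls into the bin, then ease the pad back up under your fingertips so that the lid comes down gently and shuts without a slam. Do not touch the lemon or the lid, and leave the other things where they stand.

Things in the scene. Friction and masses are not known exactly. Their poses are not given: they have to be found in the camera images.
- caddy: Food-waste caddy, fixed on the worktop: sage-green bin with a steel chute on its left and a lever along its front. Origin on the worktop under the bin; x points away from the robot, y to the left, z up (at yaw 0). The bin reaches from x = -65 to 65 mm, y = -78 to 43 mm, 162 mm high. The chute falls at 24 degrees from y = 140 mm, height 160 mm, to y = 40 mm, height 114 mm.
- lever_pad (a point): Centre of the upper face of the red ribbed pad at the lever's free end, 34 x 38 mm, 85 mm right of the bin. It moves with the lever: at rest about 160 mm above the worktop, sloping up to the right by 9 degrees; pressed about 110 mm high, tilted the other way, under 8 mm sideways. Nothing stands within 40 mm of it but the lever's own arm on its left.
- lever (a joint): Lever angle, rad: 0 at rest, about 0.32 fully pressed (pad about 50 mm lower). Its pivot, a pin along the caddy's x axis, lies 155 mm left of the pad, 122 mm high. A link rod pulls the lid open as it goes down; the lid's weight brings it back. Pressing takes 2 to 10 N; let go, it flies up and the lid slams.
- lid (a joint): Lid angle, rad: 0 shut, 1.15 at its stop. It grows about 3.6 times as fast as the lever's angle (about 23 rad per metre of pad travel). The lemon can pass from about 0.5 rad.
- lid_edge (a point): Middle of the free left edge of the steel lid, 132 x 117 mm. The lid is hinged along the bin's right wall, 166 mm high; a 48 mm skirt at the free edge holds the lemon back. Open, the edge is about 270 mm high.
- lemon_centre (a point): Centre of the yellow lemon, 71 x 53 x 51 mm. At the start it lies on the chute, about 26 mm left of the skirt and about 155 mm above the worktop; in the bin its centre is below 80 mm.
- coffee_pot: Bystander: stove-top coffee pot, black top, 218 mm high, left rear. Origin under its base.
- dish: Bystander: white saucer, 120 mm wide, 12 mm high, left front. Origin at its underside.
- garlic_bulb: Bystander: garlic bulb, 60 mm, on the saucer. Origin at its underside.
- mug: Bystander: red mug, 92 mm high, 84 mm wide and 120 mm over the handle, right. Origin under its base.
- mill: Bystander: wooden pepper mill, 170 mm high, 58 mm wide, right rear. Origin under its base.
- salt: Bystander: salt shaker, 90 mm high, 44 mm wide, right rear. Origin under its base.
- tub: Bystander: small round tub with a foil top, 71 mm high, right front. Origin under its base.
- spoon: Bystander: teaspoon with a red handle, 132 mm long, lying left of the middle at the front. Origin at its underside.
Not all that is in view belongs to the job. Leave any pink look-alike of the part that bears lemon_centre alone.

How it is judged:
By the outcome, as a careful person would: the job done as asked, in the order asked, and still so for the second after the job is handed in, with the robot touching nothing.
It also fails if it takes over 48 s, if anything falls off the work surface, if the arm or the gripper's body presses on something with over 40 N, if the wrist force passes 120 N, or if a joint passes its speed limit or range.

## Working session

There is one attempt and no reset: what is moved stays moved. The work goes in short steps, Python scripts to look and compute and a shell command to move; the robot and the scene stay as the last step left them, time stands still between calls to the robot, and variables do not carry over. Pictures are saved under pics/ and viewed, at most 10 in all, crops included, and the job is handed in when it is done.

```bash
mkdir -p pics; python3 - <<'E'
from cell import arm
import cv2,pickle
s=arm.sense();print(s)
d={}
for n in("scene","top"):
    f=arm.grab_frame(n);d[n]=f;cv2.imwrite(f"pics/{n}0.png",f["color"])
pickle.dump(d,open("f0.pkl","wb"))
E
```

```text
{'t': 0.0, 'qpos': array([ 1.14728542,  0.60012891, -0.00254599,  1.60010432,  0.00182069,
        0.94292039, -0.07977791]), 'qd': array([-1.88609750e-05, -7.28924522e-04,  7.06223601e-04,  4.21703044e-05,
       -2.95504223e-03,  1.25762991e-03,  1.98723478e-04]), 'joint_efforts': array([-2.70307974e-04, -7.76447868e+01,  1.56469066e+00, -2.58008838e+01,
        1.23036848e-02,  9.01778141e-03, -4.06407196e-06]), 'position': array([ 246.3687187 , -681.6488825 ,  403.82311612]), 'tool_rot': array([-3.14004162e+00,  1.58037191e-04,  3.46906027e-01]), 'contact_force': array([0.38148146, 0.74060323, 0.77759603]), 'wrist_torque': array([-0.00200751,  0.02519905, -0.00900181]), 'grasp_force': 0.0, 'gripper_width': 1.0028475263015295}
```

View pics/scene0.png

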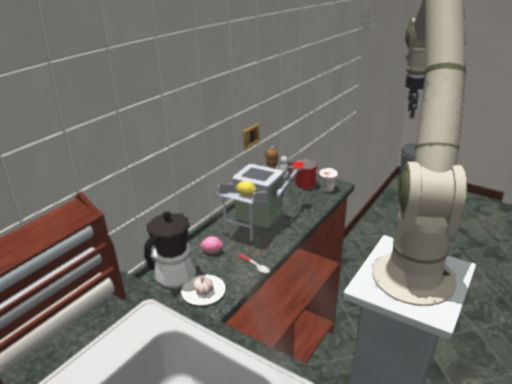

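View pics/top0.png

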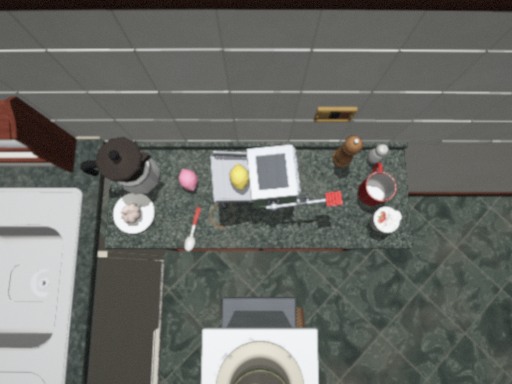

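Top view: the lever pad is at (334,199), next to the white bin lid. The other red things are the mug (378,188), the tub's foil (388,218) and the spoon handle (197,215). The yellow lemon is at (239,176), and the pink look-alike is at (188,180). In the scene view the pad is at about (298,165). I choose the red square at the end of the lever and check it in a crop.

```bash
cat > h.py <<'E'
import cv2,numpy as np
def und(f,p): return cv2.undistortPoints(np.array([[p]],float),f["camera_matrix"],f["distortion"])[0,0]
def ray(f,p):
    d=f["R"].T@np.append(und(f,p),1); return -f["R"].T@f["t"],d/np.linalg.norm(d)
def plane(f,p,z):
    c,d=ray(f,p); return c+d*(z-c[2])/d[2]
def tri(f,p,g,q):
    (a,u),(b,v)=ray(f,p),ray(g,q); s=np.linalg.lstsq(np.c_[u,-v],b-a,rcond=None)[0]
    A,B=a+s[0]*u,b+s[1]*v; return (A+B)/2,np.linalg.norm(A-B)
def red(f,box):
    x0,y0,x1,y1=box; h=cv2.cvtColor(f["color"],cv2.COLOR_BGR2HSV).astype(int)
    m=((h[...,0]<6)|(h[...,0]>174))&(h[...,1]>170)&(h[...,2]>90)
    k=np.zeros_like(m);k[y0:y1,x0:x1]=1;m&=k
    c=max(cv2.findContours(m.astype(np.uint8),0,2)[0],key=cv2.contourArea);M=cv2.moments(c)
    return (M["m10"]/M["m00"],M["m01"]/M["m00"]),cv2.minAreaRect(c),M["m00"]
E
python3 - <<'E'
import pickle,cv2,numpy as np
from h import *
d=pickle.load(open("f0.pkl","rb"));T,S=d["top"],d["scene"]
a=red(T,(320,185,350,215));b=red(S,(285,155,306,172));print(a,b)
print("tri",tri(T,a[0],S,b[0]),"plane160",plane(T,a[0],160))
for c in cv2.boxPoints(a[1]):print(c,plane(T,c,160))
for n,p in dict(lidNL=(254,199),lidNR=(299,194),lidFL=(248,148),lidFR=(295,145)).items():print(n,plane(T,p,166))
for n,p,z in(("lemon",(239,176),155),("mug",(378,188),92),("tub",(386,219),71),("mill",(353,143),170),("leverL",(268,206),125)):print(n,plane(T,p,z))
i=T["color"][130:240,205:405];j=S["color"][130:225,205:345]
cv2.imwrite("pics/c1.png",np.vstack([cv2.resize(i,(600,330),interpolation=2),cv2.resize(j,(390,265),interpolation=2).copy() if 0 else cv2.copyMakeBorder(cv2.resize(j,(392,266),interpolation=2),0,0,0,208,0)]))
E
```

```text
Traceback (most recent call last):
  File "h.py", line 14, in red
    c=max(cv2.findContours(m.astype(np.uint8),0,2)[0],key=cv2.contourArea);M=cv2.moments(c)
ValueError: max() iterable argument is empty
```

```bash
sed -i 's/>170)/>130)/; s/<6)|(h\[...,0\]>174/<9)|(h[...,0]>170/' h.py
python3 - <<'E'
import pickle,cv2,numpy as np
from h import *
d=pickle.load(open("f0.pkl","rb"));T,S=d["top"],d["scene"]
i=T["color"][130:240,205:405];j=S["color"][130:225,205:345]
cv2.imwrite("pics/c1.png",np.vstack([cv2.resize(i,(600,330),interpolation=2),cv2.copyMakeBorder(cv2.resize(j,(392,266),interpolation=2),0,0,0,208,0)]))
print(cv2.cvtColor(T["color"],cv2.COLOR_BGR2HSV)[199,334],cv2.cvtColor(S["color"],cv2.COLOR_BGR2HSV)[165,298])
for n,p in dict(lidNL=(254,199),lidNR=(299,194),lidFL=(248,148),lidFR=(295,145)).items():print(n,plane(T,p,166))
for n,p,z in(("lemon",(239,176),155),("mug",(378,188),92),("tub",(386,219),71),("mill",(353,143),170),("leverL",(268,206),125)):print(n,plane(T,p,z))
a=red(T,(320,185,350,215));b=red(S,(285,155,306,172));print(a,b)
print("tri",tri(T,a[0],S,b[0]),"plane160",plane(T,a[0],160))
for c in cv2.boxPoints(a[1]):print(c,plane(T,c,160))
E
```

```text
[  1 155 210] [  1 200 222]
lidNL [486.52220496  13.66266176 166.        ]
lidNR [499.24738477 -99.81641281 166.        ]
lidFL [620.74375076  29.29963213 166.        ]
lidFR [628.90856905 -92.6670474  166.        ]
lemon [548.82266052  52.45216563 155.        ]
mug [ 530.48981121 -326.80940881   92.        ]
tub [ 447.41203508 -350.28996461   71.        ]
mill [ 633.09753462 -242.87113111  170.        ]
leverL [475.35376679 -22.74058942 125.        ]
((333.3252032520325, 198.130081300813), ((333.29876708984375, 198.18902587890625), (12.81005859375, 15.791709899902344), 83.6598129272461), 164.0) ((298.013468013468, 164.58585858585857), ((298.5, 165.0), (6.0, 11.0), 90.0), 49.5)
tri (array([ 490.54777256, -187.44823791,  158.57337657]), np.float64(1.3121084598405375)) plane160 [ 489.6911134  -187.42091533  160.        ]
[324.7439  192.69511] [ 503.76340445 -166.16744148  160.        ]
[340.43903 190.95122] [ 508.26442578 -206.40741957  160.        ]
[341.85364 203.68294] [ 475.39596644 -208.41081362  160.        ]
[326.1585  205.42683] [ 470.97745261 -168.45918765  160.        ]
```

View pics/c1.png

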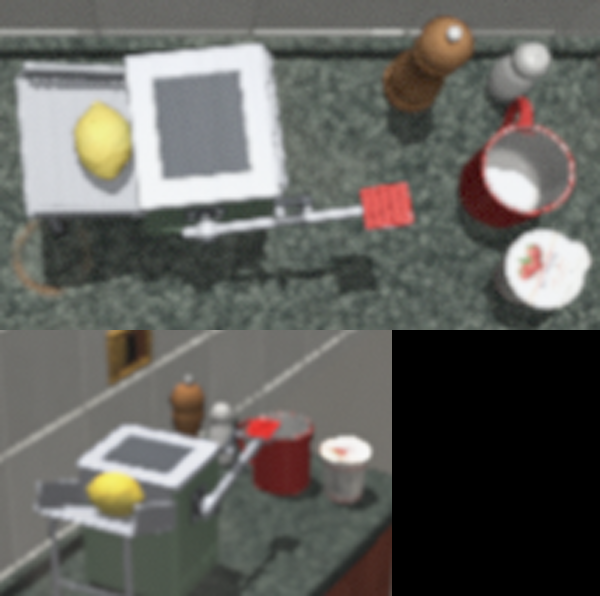

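The crop confirms the pad: the ribbed red square at the end of the lever arm, centred near (490,-187,160) mm. That agrees with the stated height and the 34 x 38 mm size. I shut the gripper and move above it.

```bash
python3 -m creep '[{"dx":0.3,"dy":-0.29},{"dx":0.62,"dy":-0.6},{"dx":0.62,"dy":-0.6},{"dx":0.62,"dy":-0.6},{"dx":0.62,"dy":-0.6},{"dx":0.62,"dy":-0.6},{"dx":0.62,"dy":-0.6},{"dx":0.62,"dy":-0.6}]' 0
python3 -m creep '[{"dx":0.62,"dy":-0.6},{"dx":0.62,"dy":-0.6},{"dx":0.62,"dy":-0.6},{"dx":0.62,"dy":-0.6},{"dx":0.62,"dy":-0.6},{"dx":0.62,"dy":-0.6},{"dx":0.62,"dy":-0.6},{"dx":0.62,"dy":-0.6}]'
python3 -m creep '[{"dx":0.3,"dy":-0.25},{},{}]'
```

```text
invalid input at $[0]: expected keys dx, dy, dz, ax, ay, az
invalid input at $[0]: expected keys dx, dy, dz, ax, ay, az
invalid input at $[0]: expected keys dx, dy, dz, ax, ay, az
```

All six keys are needed in every row.

```bash
python3 -m creep '[{"dx":0.3,"dy":-0.29,"dz":0,"ax":0,"ay":0,"az":0},{"dx":0.62,"dy":-0.6,"dz":0,"ax":0,"ay":0,"az":0},{"dx":0.62,"dy":-0.6,"dz":0,"ax":0,"ay":0,"az":0},{"dx":0.62,"dy":-0.6,"dz":0,"ax":0,"ay":0,"az":0},{"dx":0.62,"dy":-0.6,"dz":0,"ax":0,"ay":0,"az":0},{"dx":0.62,"dy":-0.6,"dz":0,"ax":0,"ay":0,"az":0},{"dx":0.62,"dy":-0.6,"dz":0,"ax":0,"ay":0,"az":0},{"dx":0.3,"dy":-0.3,"dz":0,"ax":0,"ay":0,"az":0}]' 0
```

```text
t: 0.77
position: [354.0, -461.5, 404.4]
tool_rot: [-3.14, -0.001, 0.351]
contact_force: [1.2, 0.3, 1.0]
gripper_width: 0.002
grasp_force: 0.0
```

```bash
python3 -m creep '[{"dx":0.4,"dy":-0.4,"dz":0,"ax":0,"ay":0,"az":0},{"dx":0.7,"dy":-0.66,"dz":0,"ax":0,"ay":0,"az":0},{"dx":0.7,"dy":-0.66,"dz":0,"ax":0,"ay":0,"az":0},{"dx":0.7,"dy":-0.66,"dz":0,"ax":0,"ay":0,"az":0},{"dx":0.7,"dy":-0.66,"dz":0,"ax":0,"ay":0,"az":0},{"dx":0.7,"dy":-0.66,"dz":0,"ax":0,"ay":0,"az":0},{"dx":0.7,"dy":-0.66,"dz":0,"ax":0,"ay":0,"az":0},{"dx":0.7,"dy":-0.66,"dz":0,"ax":0,"ay":0,"az":0}]'
python3 -m creep '[{"dx":0.23,"dy":-0.26,"dz":0,"ax":0,"ay":0,"az":0},{"dx":0,"dy":0,"dz":0.4,"ax":0,"ay":0,"az":0},{"dx":0,"dy":0,"dz":0.4,"ax":0,"ay":0,"az":0},{"dx":0,"dy":0,"dz":0.2,"ax":0,"ay":0,"az":0},{"dx":0,"dy":0,"dz":0,"ax":0,"ay":0,"az":0}]'
python3 - <<'E'
from cell import arm
import cv2
for n in("scene","top"):
    f=arm.grab_frame(n);cv2.imwrite(f"pics/{n}1.png",f["color"])
w=arm.grab_frame("wrist")["color"];t=arm.grab_frame("top")["color"]
import numpy as np
cv2.imwrite("pics/m1.png",np.hstack([cv2.resize(w,(400,300)),cv2.resize(t[130:250,220:380],(400,300),interpolation=2)]))
E
```

```text
t: 1.43
position: [483.5, -202.8, 404.6]
tool_rot: [-3.141, 0.0, 0.347]
contact_force: [0.5, -1.1, 0.1]
gripper_width: -0.001
grasp_force: 0.0
t: 1.85
position: [487.7, -191.5, 363.0]
tool_rot: [-3.14, 0.003, 0.347]
contact_force: [0.0, 0.7, 0.1]
gripper_width: 0.003
grasp_force: 0.0
```

View pics/m1.png

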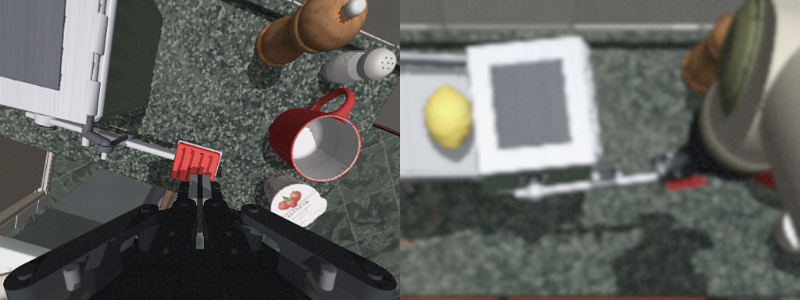

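The wrist view shows the shut fingertips at about (205,178), just above the red pad at (197,160). Mug, tub and mill are clear. I check the pad position from this near view.

```bash
python3 - <<'E'
from cell import arm
from h import *
w=arm.grab_frame("wrist");r=red(w,(215,170,290,235));print(r)
print(plane(w,r[0],159),[plane(w,c,159).round(0) for c in cv2.boxPoints(r[1])])
s=arm.sense();p=s["position"];print(p)
X=np.array([p[0],p[1],p[2]-173.]);print("tip px",cv2.projectPoints(X[None],cv2.Rodrigues(w["R"])[0],w["t"],w["camera_matrix"],w["distortion"])[0])
E
```

```text
((247.36990569905697, 207.60672406724066), ((248.46810913085938, 211.4710693359375), (55.62080383300781, 46.72301483154297), 15.64224624633789), 2032.5)
[ 493.29344257 -184.49191605  159.        ] [array([ 473., -168.,  159.]), array([ 506., -166.,  159.]), array([ 509., -203.,  159.]), array([ 475., -207.,  159.])]
[ 488.30573885 -192.05071169  365.37146398]
tip px [[[255.32958864 239.447331  ]]]
```

The near view gives a centre of (491,-186), which agrees. Small correction, then down to contact.

```bash
python3 -m creep '[{"dx":0.1,"dy":-0.13,"dz":0.2,"ax":0,"ay":0,"az":0},{"dx":0,"dy":0,"dz":0.25,"ax":0,"ay":0,"az":0},{"dx":0,"dy":0,"dz":0.15,"ax":0,"ay":0,"az":0},{"dx":0,"dy":0,"dz":0.1,"ax":0,"ay":0,"az":0},{"dx":0,"dy":0,"dz":0.1,"ax":0,"ay":0,"az":0},{"dx":0,"dy":0,"dz":0.1,"ax":0,"ay":0,"az":0},{"dx":0,"dy":0,"dz":0,"ax":0,"ay":0,"az":0}]'
python3 -m creep '[{"dx":0,"dy":0,"dz":0.1,"ax":0,"ay":0,"az":0},{"dx":0,"dy":0,"dz":0.1,"ax":0,"ay":0,"az":0},{"dx":0,"dy":0,"dz":0.1,"ax":0,"ay":0,"az":0},{"dx":0,"dy":0,"dz":0.1,"ax":0,"ay":0,"az":0},{"dx":0,"dy":0,"dz":0,"ax":0,"ay":0,"az":0}]'
```

```text
t: 2.68
position: [490.1, -186.0, 328.1]
tool_rot: [3.141, 0.001, 0.346]
contact_force: [-0.2, -1.1, 2.7]
gripper_width: -0.001
grasp_force: 1.1
t: 3.1
position: [490.4, -185.7, 312.3]
tool_rot: [3.141, -0.0, 0.346]
contact_force: [1.2, -1.9, 3.5]
gripper_width: -0.004
grasp_force: 1.6
```

```bash
python3 -m creep '[{"dx":0,"dy":0,"dz":0.1,"ax":0,"ay":0,"az":0},{"dx":0,"dy":0,"dz":0.1,"ax":0,"ay":0,"az":0},{"dx":0,"dy":0,"dz":0.1,"ax":0,"ay":0,"az":0},{"dx":0,"dy":0,"dz":0.1,"ax":0,"ay":0,"az":0},{"dx":0,"dy":0,"dz":0.1,"ax":0,"ay":0,"az":0},{"dx":0,"dy":0,"dz":0.05,"ax":0,"ay":0,"az":0},{"dx":0,"dy":0,"dz":0,"ax":0,"ay":0,"az":0}]'
python3 -m creep '[{"dx":0,"dy":0,"dz":0.05,"ax":0,"ay":0,"az":0},{"dx":0,"dy":0,"dz":0.05,"ax":0,"ay":0,"az":0},{"dx":0,"dy":0,"dz":0,"ax":0,"ay":0,"az":0}]'
python3 - <<'E'
from cell import arm
import cv2,numpy as np
t=arm.grab_frame("top")["color"];s=arm.grab_frame("scene")["color"]
cv2.imwrite("pics/m2.png",np.hstack([cv2.resize(s[130:250,190:350],(400,300),interpolation=2),cv2.resize(t[130:250,200:360],(400,300),interpolation=2)]))
E
```

```text
t: 3.68
position: [490.1, -185.0, 290.0]
tool_rot: [-3.141, 0.001, 0.347]
contact_force: [1.1, -1.4, 2.3]
gripper_width: 0.0
grasp_force: 1.0
t: 3.93
position: [490.1, -185.0, 286.4]
tool_rot: [-3.141, 0.0, 0.347]
contact_force: [0.0, 0.8, 3.4]
gripper_width: 0.002
grasp_force: 1.6
```

View pics/m2.png

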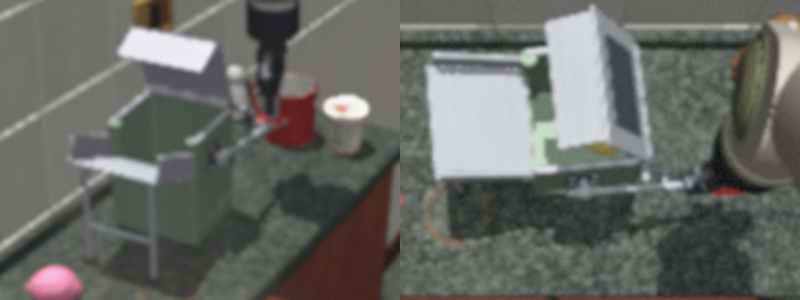

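The lid stands wide open, the chute is empty, and the lemon shows yellow in the bin at about (600,148) in the right half. I press on to the stop.

```bash
python3 -m creep '[{"dx":0,"dy":0,"dz":0.05,"ax":0,"ay":0,"az":0},{"dx":0,"dy":0,"dz":0.05,"ax":0,"ay":0,"az":0},{"dx":0,"dy":0,"dz":0,"ax":0,"ay":0,"az":0},{"dx":0,"dy":0,"dz":0,"ax":0,"ay":0,"az":0}]'
```

```text
t: 4.37
position: [490.0, -184.9, 284.8]
tool_rot: [3.141, -0.001, 0.347]
contact_force: [-6.6, 4.9, 35.2]
gripper_width: 0.002
grasp_force: 16.4
```

That is the stop (35 N). I now ease up slowly.

```bash
python3 -m creep '[{"dx":0,"dy":0,"dz":-0.05,"ax":0,"ay":0,"az":0},{"dx":0,"dy":0,"dz":-0.03,"ax":0,"ay":0,"az":0},{"dx":0,"dy":0,"dz":0,"ax":0,"ay":0,"az":0},{"dx":0,"dy":0,"dz":0,"ax":0,"ay":0,"az":0},{"dx":0,"dy":0,"dz":0,"ax":0,"ay":0,"az":0},{"dx":0,"dy":0,"dz":0,"ax":0,"ay":0,"az":0},{"dx":0,"dy":0,"dz":-0.03,"ax":0,"ay":0,"az":0},{"dx":0,"dy":0,"dz":-0.03,"ax":0,"ay":0,"az":0}]'
python3 -m creep '[{"dx":0,"dy":0,"dz":-0.05,"ax":0,"ay":0,"az":0},{"dx":0,"dy":0,"dz":-0.05,"ax":0,"ay":0,"az":0},{"dx":0,"dy":0,"dz":-0.05,"ax":0,"ay":0,"az":0},{"dx":0,"dy":0,"dz":-0.05,"ax":0,"ay":0,"az":0},{"dx":0,"dy":0,"dz":-0.05,"ax":0,"ay":0,"az":0},{"dx":0,"dy":0,"dz":-0.05,"ax":0,"ay":0,"az":0},{"dx":0,"dy":0,"dz":-0.05,"ax":0,"ay":0,"az":0},{"dx":0,"dy":0,"dz":-0.05,"ax":0,"ay":0,"az":0}]'
```

```text
t: 5.03
position: [490.2, -185.4, 288.0]
tool_rot: [-3.141, 0.0, 0.347]
contact_force: [-0.2, -0.7, 1.3]
gripper_width: 0.003
grasp_force: 0.4
t: 5.7
position: [490.1, -185.3, 304.5]
tool_rot: [-3.141, 0.0, 0.347]
contact_force: [-0.3, 1.7, 2.3]
gripper_width: 0.001
grasp_force: 1.1
```

```bash
python3 -m creep '[{"dx":0,"dy":0,"dz":-0.04,"ax":0,"ay":0,"az":0},{"dx":0,"dy":0,"dz":-0.04,"ax":0,"ay":0,"az":0},{"dx":0,"dy":0,"dz":-0.04,"ax":0,"ay":0,"az":0},{"dx":0,"dy":0,"dz":-0.04,"ax":0,"ay":0,"az":0},{"dx":0,"dy":0,"dz":-0.04,"ax":0,"ay":0,"az":0},{"dx":0,"dy":0,"dz":-0.04,"ax":0,"ay":0,"az":0},{"dx":0,"dy":0,"dz":-0.04,"ax":0,"ay":0,"az":0},{"dx":0,"dy":0,"dz":-0.04,"ax":0,"ay":0,"az":0}]'
python3 -m creep '[{"dx":0,"dy":0,"dz":-0.02,"ax":0,"ay":0,"az":0},{"dx":0,"dy":0,"dz":-0.02,"ax":0,"ay":0,"az":0},{"dx":0,"dy":0,"dz":-0.02,"ax":0,"ay":0,"az":0},{"dx":0,"dy":0,"dz":-0.02,"ax":0,"ay":0,"az":0},{"dx":0,"dy":0,"dz":-0.02,"ax":0,"ay":0,"az":0},{"dx":0,"dy":0,"dz":-0.02,"ax":0,"ay":0,"az":0},{"dx":0,"dy":0,"dz":-0.02,"ax":0,"ay":0,"az":0},{"dx":0,"dy":0,"dz":-0.02,"ax":0,"ay":0,"az":0}]'
```

```text
t: 6.37
position: [490.2, -185.4, 317.2]
tool_rot: [3.142, -0.0, 0.347]
contact_force: [-0.3, 1.7, 2.3]
gripper_width: 0.002
grasp_force: 1.3
t: 7.03
position: [490.2, -185.4, 323.5]
tool_rot: [-3.142, 0.0, 0.347]
contact_force: [-0.3, 2.7, 2.6]
gripper_width: -0.001
grasp_force: 1.5
```

```bash
python3 -m creep '[{"dx":0,"dy":0,"dz":-0.01,"ax":0,"ay":0,"az":0},{"dx":0,"dy":0,"dz":-0.01,"ax":0,"ay":0,"az":0},{"dx":0,"dy":0,"dz":-0.01,"ax":0,"ay":0,"az":0},{"dx":0,"dy":0,"dz":-0.01,"ax":0,"ay":0,"az":0},{"dx":0,"dy":0,"dz":-0.01,"ax":0,"ay":0,"az":0},{"dx":0,"dy":0,"dz":-0.01,"ax":0,"ay":0,"az":0},{"dx":0,"dy":0,"dz":-0.01,"ax":0,"ay":0,"az":0},{"dx":0,"dy":0,"dz":-0.01,"ax":0,"ay":0,"az":0}]'
python3 -m creep '[{"dx":0,"dy":0,"dz":-0.01,"ax":0,"ay":0,"az":0},{"dx":0,"dy":0,"dz":-0.01,"ax":0,"ay":0,"az":0},{"dx":0,"dy":0,"dz":-0.01,"ax":0,"ay":0,"az":0},{"dx":0,"dy":0,"dz":-0.01,"ax":0,"ay":0,"az":0},{"dx":0,"dy":0,"dz":-0.01,"ax":0,"ay":0,"az":0},{"dx":0,"dy":0,"dz":-0.01,"ax":0,"ay":0,"az":0},{"dx":0,"dy":0,"dz":-0.01,"ax":0,"ay":0,"az":0},{"dx":0,"dy":0,"dz":-0.01,"ax":0,"ay":0,"az":0}]'
```

```text
t: 7.7
position: [490.2, -185.4, 326.7]
tool_rot: [-3.142, 0.0, 0.347]
contact_force: [-0.9, 3.0, 3.5]
gripper_width: -0.006
grasp_force: 1.6
t: 8.37
position: [490.2, -185.4, 329.9]
tool_rot: [3.142, 0.0, 0.347]
contact_force: [-1.2, 2.0, 2.7]
gripper_width: 0.002
grasp_force: 1.7
```

Still in contact with the pad, so I keep going slowly.

```bash
python3 -m creep '[{"dx":0,"dy":0,"dz":-0.01,"ax":0,"ay":0,"az":0},{"dx":0,"dy":0,"dz":-0.01,"ax":0,"ay":0,"az":0},{"dx":0,"dy":0,"dz":-0.01,"ax":0,"ay":0,"az":0},{"dx":0,"dy":0,"dz":-0.01,"ax":0,"ay":0,"az":0},{"dx":0,"dy":0,"dz":-0.01,"ax":0,"ay":0,"az":0},{"dx":0,"dy":0,"dz":-0.01,"ax":0,"ay":0,"az":0},{"dx":0,"dy":0,"dz":-0.01,"ax":0,"ay":0,"az":0},{"dx":0,"dy":0,"dz":-0.01,"ax":0,"ay":0,"az":0}]'
python3 -m creep '[{"dx":0,"dy":0,"dz":-0.01,"ax":0,"ay":0,"az":0},{"dx":0,"dy":0,"dz":-0.01,"ax":0,"ay":0,"az":0},{"dx":0,"dy":0,"dz":-0.01,"ax":0,"ay":0,"az":0},{"dx":0,"dy":0,"dz":-0.01,"ax":0,"ay":0,"az":0},{"dx":0,"dy":0,"dz":-0.01,"ax":0,"ay":0,"az":0},{"dx":0,"dy":0,"dz":-0.01,"ax":0,"ay":0,"az":0},{"dx":0,"dy":0,"dz":-0.01,"ax":0,"ay":0,"az":0},{"dx":0,"dy":0,"dz":-0.01,"ax":0,"ay":0,"az":0}]'
python3 -m creep '[{"dx":0,"dy":0,"dz":-0.01,"ax":0,"ay":0,"az":0},{"dx":0,"dy":0,"dz":-0.01,"ax":0,"ay":0,"az":0},{"dx":0,"dy":0,"dz":-0.01,"ax":0,"ay":0,"az":0},{"dx":0,"dy":0,"dz":-0.01,"ax":0,"ay":0,"az":0},{"dx":0,"dy":0,"dz":-0.01,"ax":0,"ay":0,"az":0},{"dx":0,"dy":0,"dz":-0.01,"ax":0,"ay":0,"az":0},{"dx":0,"dy":0,"dz":-0.01,"ax":0,"ay":0,"az":0},{"dx":0,"dy":0,"dz":-0.01,"ax":0,"ay":0,"az":0}]'
```

```text
t: 9.03
position: [490.2, -185.4, 333.1]
tool_rot: [-3.142, 0.0, 0.347]
contact_force: [-0.2, 2.8, 3.1]
gripper_width: 0.003
grasp_force: 1.8
t: 9.7
position: [490.1, -185.8, 336.2]
tool_rot: [3.141, 0.0, 0.346]
contact_force: [0.4, 0.3, 0.3]
gripper_width: 0.001
grasp_force: 0.0
t: 10.37
position: [490.2, -185.4, 339.5]
tool_rot: [3.142, -0.0, 0.347]
contact_force: [0.6, 0.7, -0.1]
gripper_width: 0.0
grasp_force: 0.0
```

Contact was lost gently near TCP z = 335, the pad's rest height. I rise clear and check.

```bash
python3 -m creep '[{"dx":0,"dy":0,"dz":-0.2,"ax":0,"ay":0,"az":0},{"dx":0,"dy":0,"dz":-0.5,"ax":0,"ay":0,"az":0},{"dx":0,"dy":0,"dz":-0.5,"ax":0,"ay":0,"az":0},{"dx":0,"dy":0,"dz":-0.5,"ax":0,"ay":0,"az":0},{"dx":0,"dy":0,"dz":-0.2,"ax":0,"ay":0,"az":0},{"dx":0,"dy":0,"dz":0,"ax":0,"ay":0,"az":0},{"dx":0,"dy":0,"dz":0,"ax":0,"ay":0,"az":0}]'
python3 - <<'E'
from cell import arm
import cv2,numpy as np
t=arm.grab_frame("top")["color"];s=arm.grab_frame("scene")["color"]
cv2.imwrite("pics/m3.png",np.hstack([cv2.resize(s[130:310,120:360],(400,300),interpolation=2),cv2.resize(t[110:260,200:400],(400,300),interpolation=2)]))
E
```

```text
t: 10.95
position: [490.0, -185.4, 415.6]
tool_rot: [3.141, -0.001, 0.347]
contact_force: [-0.7, 1.2, -0.5]
gripper_width: 0.002
grasp_force: 0.0
```

View pics/m3.png

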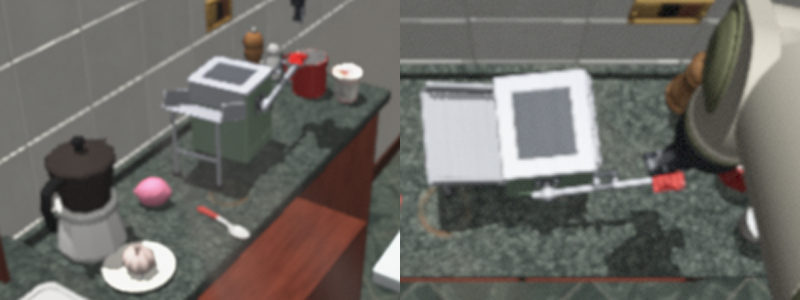

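The lid is shut at (545,120) in the right half, the chute is empty, and the pad is back up at (668,182). The other things in view stand where they were, and the robot touches nothing.

```bash
python3 -c "from cell import arm;print(arm.finish_job())"
```

```text
the job is handed in; nothing more can be done
None
```

The lemon is in the bin, the lid was eased shut with the pad under the fingertips until it came to rest, and the job was handed in at about 11 s with the robot clear of everything.

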